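# Hold an armour plate against the sprung riveting fence

### The arm

A 7-joint arm with a two-finger parallel gripper is mounted at the origin on the work surface. World frame = base frame: x ahead of the robot, y to its left, z up, the work surface at z = 0. Lengths are in m, angles in rad, forces in N, time in s.
With the tool pointing down it reaches from about 0.425 to 0.825 m from the base axis. Payload 3.6 kg.
Tool frame: the origin (TCP) lies between the finger pads; the fingertips stand 14 mm ahead of it and the grasp point (between the pads) lies 5 mm behind it; z points along the fingers, y is the line along which they close (so a half turn about z gives the same grasp; the last joint's range is limited). The gripper opens to 85 mm and grips with 20 to 120 N. Pads are 22 mm wide; open, the fingers measure 114 mm over their backs; the gripper's body (76 mm by 85 mm) begins 54 mm behind the grasp point. The pads swing forward as they close: fully open they stand 13 mm farther back than shut.
Start: joints at [1.296, 0.615, -0.013, 1.423, 0.008, 1.103, -0.04], TCP at [0.159, -0.63, 0.245] pointing down, gripper open.
Joint ranges: [-3.12, 3.12], [-0.3, 2.06], [-1.34, 1.32], [0.26, 2.42], [-1.36, 4.5], [0.01, 1.98], [-2.84, 2.84]. Speed limits (rad/s): [2.79, 2.79, 3.14, 3.14, 3.14, 3.14, 3.14].

### API

Orientations are given as [roll, pitch, yaw] about the fixed x, y, z axes, in that order (R = Rz(yaw) Ry(pitch) Rx(roll)).
In Python, from rig import ctrl gives the robot as it stands.
- The arm moves only by the shell command python3 -m crank 'ROWS' [OPENING] [FORCE]. ROWS is JSON, one flat list of numbers, 4 for each row, row after row: the shift along the tool's x, y, z in mm, then the turn about the tool's z in rad. In form: [dx, dy, dz, roll, dx, dy, dz, roll, ...]. A call has 1 to 5 rows; each row is the pose to reach, as a shift and turn from the pose commanded when the call began, along the tool's axes at that moment; what a row does not reach only later rows make up. A row lasts 1/12 s, in which the tool goes at most 41.7 mm and 7.16 degrees, less where a joint would pass 70% of its speed; a pose out of reach is approached as far as the arm can. A call with a gripper value outside its range is refused whole. OPENING is the closure, from 0 (fully open) to 1 (shut), set as the call begins (- or left out, the last holds). The fingers move at their own pace and stop on an object; FORCE is the grip in N (left out, the last holds). Time passes only in rows, so rows that repeat a pose let the fingers close. It gives the time, the measured TCP pose, the force, the opening and the grip force at its end, in the units of the state.
- ctrl.sense(): the state, without advancing time (a new reading comes with each control period).
- ctrl.read_camera(name): name is "side" or "top" or "wrist"; returns a dict with "frame" (420x560x3 uint8, red, green, blue), "depth" (420x560 float32, m along the optical axis (not along the pixel's ray), 0 where there is no reading), "mtx" (3x3 intrinsics, pixels), "distortion" ([k1, k2, p1, p2, k3] as OpenCV has them; the pictures are not rectified), "position" and "orientation" of the camera in the world. Camera axes: x right, y down, z forward; pixel columns grow to the right and rows downward; lengths in m; the calibration is good to about 2 mm. A picture is of the moment at which its call begins.
- ctrl.finish_job(): hands the job in; it is judged then, once.
The state is a dict: "clock": time; "joint_pos": joint angles; "qd": joint speeds; "joint_torque": joint torques, N m; "tcp_pos": TCP position; "orientation": TCP orientation; "ft_force": force on the tool from outside, world axes, zero at the start; "torque": the same for the moment, N m; "grip_width": finger opening in m; "finger_force": force on a finger pad.
Only numpy, scipy, OpenCV 4.12 (cv2) and the standard library are available. Lean on these libraries where they do the work, as an engineer would, in place of code of your own. Each camera call takes 0.05 s, during which the arm holds its last target. There are 200 camera calls.

### The job

Lift the dark steel armour plate from the bench by its square boss, lay it flat on the plywood riveting jig with its upright flange flush against the aluminium fence and the yellow marks of plate and fence in line, and push it straight on against the fence's springs until the orange pointers stand in the green zone. Keep that push steady for three seconds so that a colleague can rivet it, and finish still holding the plate there in your grip with the pointers in the green; do not let go. Never ram the fence to the back of its travel, and leave the hammer, the spirit bottle and the rivet jar where they are.

Things in the scene. Friction and masses are not known exactly. Their poses are not given: they have to be found in the camera images.
- plate: Loose dark steel armour plate, about 0.45 kg: flat 5 mm base, 100 mm (x) by 130 mm (y), with five pointed scallops reaching 13 mm past its rear (-x) edge, an upright flange on its front (+x) edge and a square boss in the middle; low ribs, tops 10 mm up. Origin: centre of the underside; z up. Starts on the bench left or right of the jig, its +x turned up to 0.8 rad from the world's +x.
- plate_flange (a point): Bottom middle of the outer face of the plate's upright rivet flange, at (50, 0, 0) mm in the plate's frame. The flange is 5 mm thick, 130 mm wide along y, 25 mm high from the underside. A yellow mark 4 mm wide runs from boss to flange along y = 0.
- plate_boss (a point): Centre of the top of the boss, the grip: bright steel, 28 by 28 mm, sides along the plate's x and y, top 55 mm above the underside; at (0, 0, 55) mm in the plate's frame. Clear above the base all round, except for the ribs; the flange's inner face is 45 mm from its axis.
- jig: Riveting jig, screwed to the bench: plywood board 18 mm thick, x -100 to +150, y -125 to +125 mm in its frame. Its bare bed (top at z = 18 mm) ends at x = +60 mm, where the fence stands; springs and a steel back block lie behind, nothing over 54 mm high. Origin: on the bench, mid-width; x points from bed to fence, the pressing direction; turned up to 0.4 rad from the world's +x.
- fence_face (a point): Middle of the fence's face that the flange is pressed on, at bed height (18 mm above the bench): at (60, 0, 18) mm in the jig's frame at rest; it moves with the fence. The aluminium fence bar is 20 mm thick, 186 mm wide across the jig, its face from 2 to 34 mm above the bed, with a yellow centre mark; it slides along the jig's x only.
- fence (a joint): How far the fence has been pushed back along the jig's +x, in m: 0 at rest, 0.030 at the hard end of its travel. The springs push back with 3 N at 0 plus 0.6 N per mm. Orange pointers at both ends of the fence show it over a scale (white below 10 mm, green from 10 to 20 mm = 9 to 15 N, red above).
- hammer: Hammer lying on the bench (bystander, 260 mm long along its x, head at +x, origin at mid-length), on the other side of the jig from the plate. Leave it.
- spirit: White bottle with an orange label and blue cap, 64 mm across, 190 mm tall, standing on the bench. Leave it. Origin: centre of its underside.
- rivets: Jar of rivets with a brass lid, 72 mm across, 90 mm tall, standing on the bench. Leave it. Origin: centre of its underside.
Not all that is in view belongs to the job. Of the things that look like the plate, the middle-sized one is meant.

How it is judged:
By the outcome, as a careful person would: the job done as asked, in the order asked, and still so for the second after the job is handed in, while the arm keeps its last pose, push and grip.
It also fails if it takes over 42 s, if anything falls off the work surface, if the arm or the gripper's body presses on something with over 40 N, if the wrist force passes 120 N, or if a joint passes its speed limit or range.

## Working session

There is one attempt and no reset: what is moved stays moved. The work goes in short steps, Python scripts to look and compute and a shell command to move; the robot and the scene stay as the last step left them, time stands still between calls to the robot, and variables do not carry over. Pictures are saved under pics/ and viewed, at most 10 in all, crops included, and the job is handed in when it is done.

```bash
ls; mkdir -p pics; cat > h.py <<'E'
import numpy as np, cv2
from rig import ctrl
def cam(n):
    c=ctrl.read_camera(n); return c
def save(c,f): cv2.imwrite('pics/'+f,c['frame'][:,:,::-1])
E
python3 - <<'E'
from h import *
for n in ('top','side'):
    c=cam(n); save(c,n+'1.png'); print(n,c['mtx'].tolist(),c['distortion'],c['position'],c['orientation'])
    np.savez(n+'1.npz',**{k:np.array(v) for k,v in c.items()})
print(ctrl.sense())
E
```

```text
pics
top [[407.8568652399778, 0.0, 275.32737098803244], [0.0, 407.8568652399778, 208.81391960751515], [0.0, 0.0, 1.0]] [-0.10539542  0.          0.          0.          0.        ] [0.24130923 0.05855934 1.16603875] [-2.97189573  0.01797732 -1.5934204 ]
side [[500.8714818381617, 0.0, 289.94336578317984], [0.0, 500.8714818381617, 207.66462441223447], [0.0, 0.0, 1.0]] [-0.18210179  0.          0.          0.          0.        ] [0.02779837 1.06516873 0.97961846] [-2.27422416e+00 -2.50180503e-03 -2.75183353e+00]
{'clock': 0.1, 'joint_pos': array([ 1.29653675,  0.61583881, -0.01263553,  1.42476191,  0.00808609,
        1.10336222, -0.04038992]), 'qd': array([-0.00097173, -0.00210479, -0.00026136, -0.00323187,  0.00178042,
       -0.00044298, -0.00125963]), 'joint_torque': array([ 7.87970439e-04, -4.70382321e+01,  2.60458086e-01, -1.71570647e+01,
        1.02363399e-02,  5.84932641e-03, -8.01127698e-06]), 'tcp_pos': array([ 0.15926616, -0.62951165,  0.24423557]), 'orientation': array([-3.13927184e+00,  5.20116588e-06,  2.47844569e-01]), 'ft_force': array([ 0.61007004, -0.9680356 ,  0.41815165]), 'torque': array([-0.00678314,  0.00362461,  0.03307839]), 'finger_force': 0.0, 'grip_width': 0.08562760810951871}
```

View pics/top1.png

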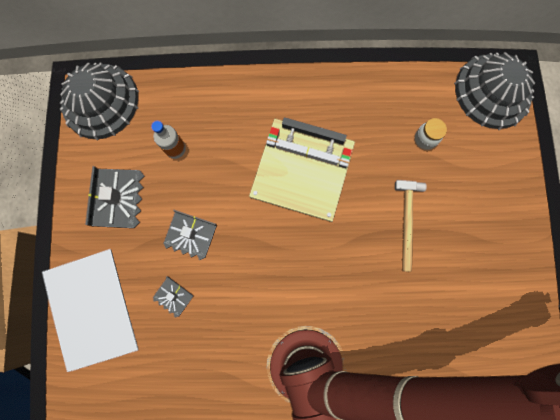

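View pics/side1.png

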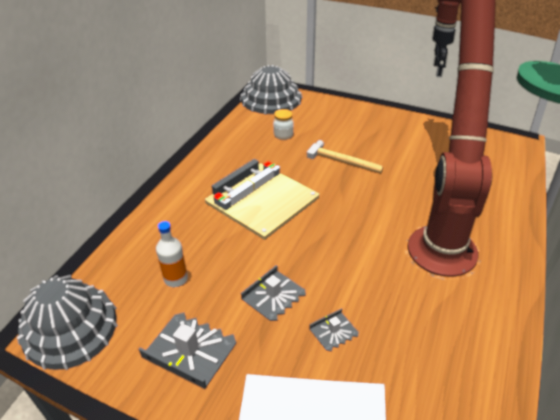

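The top view shows the middle plate near (190,235), the jig near (305,170) and the hammer near (408,225). The bottle is at (168,140) and the jar at (432,133). The side view agrees. Next I'll measure from masks and depth.

```bash
cat >> h.py <<'E'
from scipy.spatial.transform import Rotation as R
def world(c,uv,z=None):
    """pixels -> world points: with depth, or on plane z"""
    uv=np.asarray(uv,float).reshape(-1,2)
    n=cv2.undistortPoints(uv.reshape(-1,1,2),c['mtx'],c['distortion']).reshape(-1,2)
    d=np.c_[n,np.ones(len(n))]
    Rw=R.from_euler('xyz',c['orientation']).as_matrix(); d2=d@Rw.T
    if z is None:
        D=c['depth'][uv[:,1].astype(int),uv[:,0].astype(int)][:,None]; return c['position']+d2*D
    return c['position']+d2*((z-c['position'][2])/d2[:,2])[:,None]
def cloud(c):
    h,w=c['depth'].shape; u,v=np.meshgrid(np.arange(w),np.arange(h))
    return world(c,np.c_[u.ravel(),v.ravel()]).reshape(h,w,3)
E
python3 - <<'E'
from h import *
ims=[]
for n,(u,v,s) in {'top':(245,190,0),'side':(260,250,0)}.items():
    c=dict(np.load(n+'1.npz')); P=cloud(c)
    print(n,'bench z',np.median(P[300:320,230:250,2]) if n=='top' else np.median(P[230:240,340:350,2]))
    hsv=cv2.cvtColor(c['frame'],cv2.COLOR_RGB2HSV)
    # boss: z about .055 near plate
    x,y,z=P[...,0],P[...,1],P[...,2]
    if n=='top': box=np.s_[195:275,150:230]
    else: box=np.s_[250:330,230:315]
    Q=P[box].reshape(-1,3); H=hsv[box].reshape(-1,3)
    for lo,hi in((.045,.07),(.018,.035)):
        m=(Q[:,2]>lo)&(Q[:,2]<hi); q=Q[m]
        print(n,lo,m.sum(),q.mean(0).round(4),q.min(0).round(4),q.max(0).round(4), cv2.minAreaRect((q[:,:2]*1000).astype(np.float32)))
    m=(H[:,0]>20)&(H[:,0]<35)&(H[:,1]>150)&(H[:,2]>120); print('yellow',Q[m].round(3).tolist()[:30])
a=np.load('top1.npz')['frame']; b=np.load('side1.npz')['frame']
f=lambda i,s:cv2.resize(i,None,fx=s,fy=s,interpolation=cv2.INTER_CUBIC)
A=np.hstack([f(a[195:275,150:230],5)[:,:400],f(a[110:225,245:360],400/115)[:400,:400]])
cv2.imwrite('pics/crop.png',A[:,:,::-1])
E
```

```text
top bench z -0.00043922533064821856
top 0.045 108 [0.3752 0.3232 0.0543] [0.3595 0.3075 0.0455] [0.3909 0.339  0.059 ] ((375.3987731933594, 324.0827331542969), (28.394643783569336, 27.13980484008789), 71.34701538085938)
top 0.018 99 [0.4122 0.3065 0.0251] [0.3589 0.2468 0.0183] [0.4416 0.3659 0.0331] ((392.3423156738281, 316.14959716796875), (126.77262115478516, 63.042903900146484), 70.42603302001953)
yellow [[0.423, 0.307, 0.024], [0.403, 0.315, 0.001]]
side bench z -0.002042740970009893
side 0.045 116 [0.3742 0.3279 0.0519] [0.3609 0.3069 0.0453] [0.3899 0.3446 0.0568] ((373.96282958984375, 325.7557373046875), (31.171735763549805, 26.847152709960938), 72.85249328613281)
side 0.018 196 [0.401  0.3211 0.0238] [0.2441 0.2446 0.018 ] [0.4421 0.391  0.0349] ((363.06500244140625, 359.593994140625), (121.39521026611328, 210.03892517089844), 48.62345886230469)
yellow [[0.421, 0.308, 0.024], [0.423, 0.311, 0.023], [0.419, 0.313, 0.027], [0.417, 0.311, 0.025], [0.418, 0.31, 0.005], [0.417, 0.308, 0.003], [0.415, 0.311, 0.003], [0.414, 0.307, -0.0], [0.411, 0.313, 0.003], [0.409, 0.312, 0.004], [0.409, 0.312, -0.0], [0.406, 0.312, 0.001]]
```

View pics/crop.png

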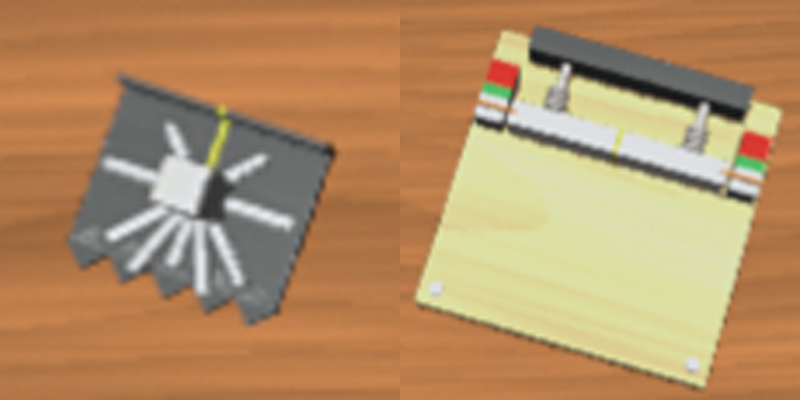

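The crop confirms that the plate's flange is on its far edge, with the yellow mark at crop (218,125). The boss top is at (182,180). The jig's fence mark is at (618,145), with the pointers at rest in the white. Now the exact poses.

```bash
python3 - <<'E'
from h import *
c=dict(np.load('top1.npz')); P=cloud(c); hsv=cv2.cvtColor(c['frame'],cv2.COLOR_RGB2HSV)
z=P[...,2]
# jig board: pale yellow
m=cv2.inRange(hsv,(18,50,150),(35,150,255)); m[:, :240]=0; m[:,370:]=0; m[230:]=0; m[:110]=0
v,u=np.nonzero(m); W=world(c,np.c_[u,v],.018)
r=cv2.minAreaRect((W[:,:2]*1000).astype(np.float32)); print('board',r, cv2.boxPoints(r).tolist(), 'depth z',np.median(z[m>0]))
# fence bar top: z>.045..
box=np.zeros_like(m); box[110:175,255:365]=1
f=(box>0)&(z>.044)&(z<.062)&(hsv[...,1]<60)&(hsv[...,2]>140)
v,u=np.nonzero(f); W=world(c,np.c_[u,v],.052)
print('fence',f.sum(),cv2.minAreaRect((W[:,:2]*1000).astype(np.float32)))
y=(box>0)&(hsv[...,0]>22)&(hsv[...,0]<33)&(hsv[...,1]>130)
v,u=np.nonzero(y); print('fence yellow',np.c_[u,v][:20].tolist(),world(c,np.c_[u,v],.052).round(4)[:20].tolist())
d=dict(np.load('side1.npz')); Q=cloud(d); h2=cv2.cvtColor(d['frame'],cv2.COLOR_RGB2HSV)
m2=cv2.inRange(h2,(18,50,150),(35,150,255)); m2[:,:195]=0;m2[:,330:]=0;m2[:150]=0;m2[245:]=0
v,u=np.nonzero(m2); W=world(d,np.c_[u,v],.018); print('side board',cv2.minAreaRect((W[:,:2]*1000).astype(np.float32)))
# plate: dark, low sat
for cc,hh,bx,nm in((c,hsv,np.s_[200:270,155:225],'top'),(d,h2,np.s_[255:325,235:312],'side')):
    k=np.zeros(hh.shape[:2],np.uint8); k[bx]=1
    PP=cloud(cc)[...,2]
    k=(k>0)&(PP>.018)&(PP<.032)&(hh[...,1]<200)
    v,u=np.nonzero(k); W=world(cc,np.c_[u,v],.025)[:,:2]*1000
    g=(W@[np.cos(-.33),np.sin(-.33)]); b=np.array([375,324])@[np.cos(-.33),np.sin(-.33)]
    W=W[(g-b>38)&(g-b<60)].astype(np.float32)
    print(nm,'flange',len(W),cv2.minAreaRect(W),cv2.fitLine(W,cv2.DIST_HUBER,0,.01,.01).ravel())
    # boss top, brightest
    k=np.zeros(hh.shape[:2],np.uint8); k[bx]=1
    k=(k>0)&(PP>.048)&(PP<.062)&(hh[...,2]>150)&(hh[...,1]<80); v,u=np.nonzero(k); W=world(cc,np.c_[u,v],.055)[:,:2]*1000
    print(nm,'boss',len(W),W.mean(0),cv2.minAreaRect(W.astype(np.float32)))
E
```

```text
board ((556.5963134765625, -5.711151123046875), (251.5961456298828, 250.77349853515625), 71.6944580078125) [[398.0435485839844, -85.76121520996094], [636.126708984375, -164.52523803710938], [715.1490478515625, 74.33891296386719], [477.06591796875, 153.10293579101562]] depth z 0.01766302814311782
fence 496 ((608.8412475585938, -24.48053741455078), (239.35972595214844, 43.55910873413086), 71.46614074707031)
fence yellow [[306, 155]] [[0.5854, -0.0163, 0.052]]
side board ((522.8211059570312, -98.040283203125), (468.9478454589844, 256.9411315917969), 71.98757934570312)
top flange 84 ((419.23992919921875, 306.1819152832031), (126.4055404663086, 5.438899517059326), 70.40140533447266) [3.4106779e-01 9.4003868e-01 4.1946893e+02 3.0561456e+02]
top boss 101 [375.32698084 324.00269677] ((375.4635925292969, 324.1607971191406), (27.98423957824707, 27.020849227905273), 70.71810150146484)
side flange 128 ((417.6688537597656, 313.6483459472656), (131.79689025878906, 11.020474433898926), 71.5682601928711) [3.1960237e-01 9.4755173e-01 4.1884763e+02 3.1467850e+02]
side boss 96 [374.05950176 327.93408034] ((373.8635559082031, 327.2693786621094), (30.471099853515625, 25.702274322509766), 76.02429962158203)
```

```bash
cat >> h.py <<'E'
def shifts(wps,s=None):
    """world waypoints (mm, yaw) -> tool-axis shift of each from the one before"""
    if s is None:
        t=ctrl.sense(); s=(*(t['tcp_pos']*1000),t['orientation'][2]); print('at',np.round(s,3))
    for w in wps:
        d=np.array(w[:3])-s[:3]; p=s[3]; dy=(w[3]-p+np.pi)%(2*np.pi)-np.pi
        print(w,'->',np.round([d[0]*np.cos(p)+d[1]*np.sin(p),d[0]*np.sin(p)-d[1]*np.cos(p),-d[2]],1),round(-dy,3)); s=w
E
python3 -c "
from h import *
shifts([(310,-520,245,.76),(440,-390,245,1.27),(520,-215,245,1.78),(550,-30,245,2.29),(500,150,230,2.80),(430,260,200,2.80),(375,324,160,2.80)])"
```

```text
at [ 1.59266e+02 -6.29512e+02  2.44236e+02  2.48000e-01]
(310, -520, 245, 0.76) -> [173.  -69.2  -0.8] -0.512
(440, -390, 245, 1.27) -> [183.8  -4.7   0. ] -0.51
(520, -215, 245, 1.78) -> [190.8  24.6   0. ] -0.51
(550, -30, 245, 2.29) -> [174.7  67.8   0. ] -0.51
(500, 150, 230, 2.8) -> [168.4  81.   15. ] -0.51
(430, 260, 200, 2.8) -> [102.8  80.2  30. ] -0.0
(375, 324, 160, 2.8) -> [73.3 41.9 40. ] -0.0
```

```bash

python3 -m crank '[20,-8,0,-0.05, 60,-24,0,-0.17, 100,-40,0,-0.29, 138,-55,0,-0.41, 173,-69,0,-0.51]' 0
python3 -m crank '[37,-1,0,-0.1, 74,-2,0,-0.2, 110,-3,0,-0.3, 147,-4,0,-0.4, 184,-5,0,-0.51]'
python3 -m crank '[38,5,0,-0.1, 76,10,0,-0.2, 114,15,0,-0.3, 152,20,0,-0.4, 191,25,0,-0.51]'; python3 -c "
from h import *
shifts([(550,-30,245,2.29),(500,150,230,2.80),(430,260,200,2.80),(375,324,160,2.80)])"
```

```text
clock: 0.52
tcp_pos: [0.3125, -0.5183, 0.2451]
orientation: [-3.141, -0.001, 0.765]
ft_force: [0.0, -0.6, -0.8]
grip_width: 0.0852
finger_force: 0.0
clock: 0.93
tcp_pos: [0.4416, -0.3884, 0.2451]
orientation: [-3.141, -0.0, 1.274]
ft_force: [1.0, -0.6, 0.4]
grip_width: 0.0854
finger_force: 0.0
clock: 1.35
tcp_pos: [0.5215, -0.2135, 0.2452]
orientation: [-3.141, -0.0, 1.784]
ft_force: [1.3, -0.2, -0.6]
grip_width: 0.0855
finger_force: 0.0
at [ 521.52  -213.519  245.217    1.784]
(550, -30, 245, 2.29) -> [173.3  66.7   0.2] -0.506
(500, 150, 230, 2.8) -> [168.4  81.   15. ] -0.51
(430, 260, 200, 2.8) -> [102.8  80.2  30. ] -0.0
(375, 324, 160, 2.8) -> [73.3 41.9 40. ] -0.0
```

Tracking is excellent.

```bash

python3 -m crank '[35,13,0,-0.1, 70,27,0,-0.2, 104,40,0,-0.3, 139,54,0,-0.4, 173,67,0,-0.51]' >/dev/null
python3 -m crank '[34,16,3,-0.1, 67,32,6,-0.2, 101,49,9,-0.3, 135,65,12,-0.4, 168,81,15,-0.51]' >/dev/null
python3 -m crank '[24,18,7,0, 49,38,14,0, 73,57,20,0, 92,72,26,0, 103,80,30,0]' >/dev/null
python3 -m crank '[20,11,11,0, 40,23,22,0, 58,33,31,0, 70,40,38,0, 73,42,40,0]' 
python3 - <<'E'
from h import *
c=cam('wrist'); save(c,'wrist1.png'); np.savez('wrist1.npz',**{k:np.array(v) for k,v in c.items()})
P=cloud(c); hsv=cv2.cvtColor(c['frame'],cv2.COLOR_RGB2HSV); x,y,z=np.moveaxis(P,2,0)
m=(z>.046)&(z<.064)&(np.hypot(x-.375,y-.324)<.035)
v,u=np.nonzero(m); W=world(c,np.c_[u,v],.055)[:,:2]*1000
print('boss',m.sum(),cv2.minAreaRect(W.astype(np.float32)))
m=(z>.019)&(z<.03)&(np.hypot(x-.42,y-.308)<.075)&((x-.375)*.942-(y-.324)*.335>.038)
v,u=np.nonzero(m); W=world(c,np.c_[u,v],.025)[:,:2]*1000
if len(W): print('flange',m.sum(),cv2.minAreaRect(W.astype(np.float32)))
shifts([(375,324,45,2.8)])
E
```

```text
clock: 3.02
tcp_pos: [0.374, 0.3234, 0.1597]
orientation: [-3.141, -0.003, 2.804]
ft_force: [-0.0, 0.1, -0.5]
grip_width: 0.0855
finger_force: 0.0
boss 1739 ((375.13031005859375, 324.4272155761719), (27.668689727783203, 29.386119842529297), 70.68789672851562)
flange 1503 ((419.85797119140625, 307.80621337890625), (129.50296020507812, 8.228389739990234), 70.08818054199219)
at [374.912 322.818 159.751   2.803]
(375, 324, 45, 2.8) -> [  0.3   1.1 114.8] 0.003
```

View pics/wrist1.png

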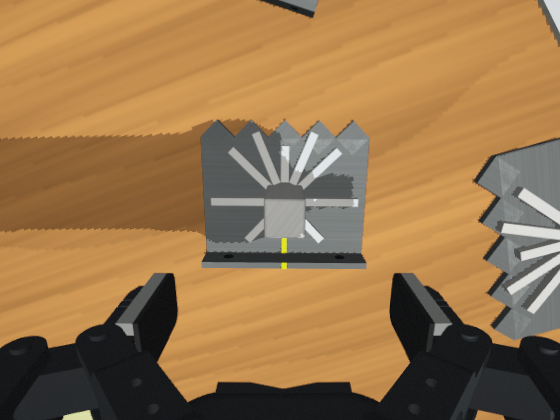

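The wrist view shows the plate square to the gripper. The boss is at (285,215), the flange below it at (285,260), and both confirm the earlier pose. Descend and grip.

```bash

python3 -m crank '[0,1,20,0, 0,1,55,0, 0,1,88,0, 0,1,112,0.003, 0,1,124,0.003]' >/dev/null
python3 -m crank '[0,0,0.5,0, 0,0,0.5,0, 0,0,0.5,0, 0,0,0.5,0, 0,0,0.5,0]' 1 90
python3 -m crank '[0,0,0,0, 0,0,0,0, 0,0,0,0, 0,0,0,0, 0,0,0,0]'
```

```text
clock: 3.9
tcp_pos: [0.3786, 0.3226, 0.0373]
orientation: [3.14, 0.002, 2.794]
ft_force: [0.3, -1.1, 3.1]
grip_width: 0.0267
finger_force: 89.6
clock: 4.32
tcp_pos: [0.3786, 0.3226, 0.0373]
orientation: [3.14, 0.002, 2.795]
ft_force: [0.1, -0.7, 5.2]
grip_width: 0.0266
finger_force: 89.7
```

```bash

python3 -m crank '[0,0,-10,0, 0,0,-30,0, 0,0,-55,0, 0,0,-72,0, 0,0,-80,0]' 
python3 - <<'E'
from h import *
shifts([(440,180,117,2.81),(531,3,117,2.822)])
E
```

```text
clock: 4.73
tcp_pos: [0.3782, 0.3228, 0.1183]
orientation: [3.138, 0.001, 2.795]
ft_force: [0.2, 0.1, -2.9]
grip_width: 0.0269
finger_force: 89.2
at [378.194 322.803 118.339   2.795]
(440, 180, 117, 2.81) -> [-106.7 -113.3    1.3] -0.015
(531, 3, 117, 2.822) -> [-143.7 -137.7    0. ] -0.012
```

```bash

python3 -m crank '[-15,-16,0,0, -43,-45,0,0, -70,-74,0,-0.01, -93,-98,0,-0.015, -107,-113,0,-0.015]' >/dev/null
python3 -m crank '[-25,-24,0,0, -55,-53,0,0, -83,-80,0,-0.01, -106,-102,0,-0.012, -118,-113,0,-0.012]' >/dev/null
python3 -m crank '[-9,-8,0,0, -19,-18,0,0, -26,-25,0,0, -26,-25,0,0, -26,-25,0,0]'
cat > look.py <<'E'
from h import *
import sys
n=sys.argv[1]
for k in ('top','side','wrist'):
    c=cam(k); save(c,k+n+'.png'); np.savez(k+n+'.npz',**{a:np.array(v) for a,v in c.items()})
E
python3 look.py 2; python3 - <<'E'
import cv2,numpy as np
f=lambda i,h:cv2.resize(i,(400,300),interpolation=cv2.INTER_CUBIC)
a=cv2.imread('pics/top2.png')[100:220,225:385]; b=cv2.imread('pics/side2.png')[120:240,180:340]; w=cv2.imread('pics/wrist2.png')
o=np.zeros((600,800,3),np.uint8); o[:300,:400]=f(a,0);o[:300,400:]=f(b,0);o[300:,:400]=f(w,0); cv2.imwrite('pics/c2.png',o)
E
```

```text
clock: 5.98
tcp_pos: [0.531, 0.003, 0.1157]
orientation: [3.141, -0.001, 2.822]
ft_force: [0.0, 0.9, -3.4]
grip_width: 0.0265
finger_force: 89.3
```

View pics/c2.png

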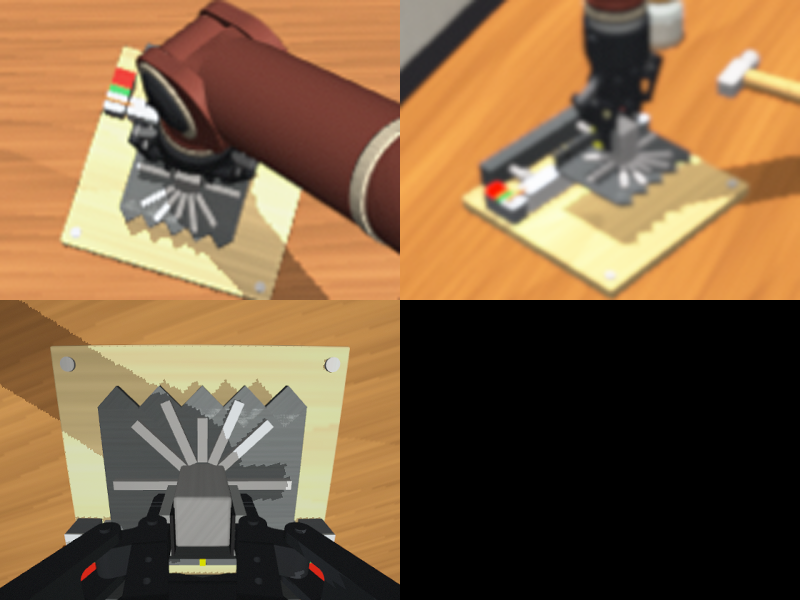

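The top and side views show the plate held level above the bed, with the fence ahead of it. The wrist tile shows the bed screws at (67,364) and (333,364), and the scallops between them. I'll measure the plate's offset and yaw against the jig in the wrist view.

```bash
cat > rel.py <<'E'
from h import *
import sys
c=dict(np.load('wrist%s.npz'%sys.argv[1])); zb=float(sys.argv[2])  # height of plate base top
P=cloud(c); x,y,z=np.moveaxis(P,2,0); hsv=cv2.cvtColor(c['frame'],cv2.COLOR_RGB2HSV)
def edges(m,zz,rows,name):
    L=[];Rr=[]
    for r in rows:
        u=np.nonzero(m[r])[0]
        if len(u)>20: L.append((u[0]-.5,r)); Rr.append((u[-1]+.5,r))
    o=[]
    for e in (L,Rr):
        W=world(c,e,zz)[:,:2].astype(np.float32)*1000
        a=cv2.fitLine(W,cv2.DIST_HUBER,0,.01,.01).ravel(); a[:2]*=np.sign(a[0]); o.append(a)
    d=(o[0][:2]+o[1][:2]); d/=np.hypot(*d); n=np.array([-d[1],d[0]])
    print(name,'yaws',[round(float(np.arctan2(a[1],a[0])),4) for a in o],'width',round(abs(float(n@(o[0][2:]-o[1][2:]))),1),'mid',((o[0][2:]+o[1][2:])/2).round(1))
    return d,(o[0][2:]+o[1][2:])/2
pl=(np.abs(z-zb)<.006)&(hsv[...,1]<90)
bd=cv2.inRange(hsv,(15,40,80),(38,160,255))>0
bd&=np.abs(z-.018)<.006
print('base top z',np.median(z[pl]))
d1,p=edges(pl,zb,range(160,225),'plate'); d2,b=edges(bd,.018,range(70,300),'board')
n=np.array([-d2[1],d2[0]]); print('plate centreline y in jig at its mid',n@(p-b), 'yaw err',np.arctan2(d1[1],d1[0])-np.arctan2(d2[1],d2[0]))
o=np.array([532.9,2.1]);print('board line offset from top-cam origin',n@(b-o))
E
python3 rel.py 2 .083; python3 -c "
import numpy as np;from h import *
c=dict(np.load('wrist2.npz'));P=cloud(c);print(P[180:220:10,200:390:30,2].round(3))"
```

```text
base top z 0.08404842021079671
plate yaws [-0.3085, -0.3215] width 130.0 mid [499.8  15. ]
board yaws [-0.3214, -0.32] width 248.5 mid [510.9   9. ]
plate centreline y in jig at its mid 2.1706765 yaw err 0.00562799
board line offset from top-cam origin -0.34549360112722916
[[0.089 0.084 0.083 0.089 0.09  0.084 0.084]
 [0.088 0.084 0.088 0.089 0.089 0.089 0.084]
 [0.084 0.086 0.09  0.089 0.245 0.09  0.084]
 [0.083 0.088 0.089 0.089 0.084 0.084 0.085]]
```

```bash

python3 -m crank '[0,0,9,0, 0,0,25,0, 0,0,40,0, 0,0,50,0, 0,0,54,0]' >/dev/null
python3 -m crank '[0,1,0,0.003, 0,1,0,0.003, 0,1,0,0.003]'
python3 look.py 3; python3 rel.py 3 .028
```

```text
clock: 6.8
tcp_pos: [0.5325, 0.0039, 0.0625]
orientation: [3.14, 0.001, 2.819]
ft_force: [-0.2, 0.1, -3.0]
grip_width: 0.0269
finger_force: 89.3
base top z 0.030532062254280262
plate yaws [-0.3165, -0.3269] width 131.3 mid [501.9  14.4]
board yaws [-0.3199, -0.3193] width 248.4 mid [501.2  12.3]
plate centreline y in jig at its mid 2.2005737 yaw err -0.0021351874
board line offset from top-cam origin -0.27449198965977506
```

```bash

python3 -m crank '[0,-1.1,2,0, 0,-2.2,3.5,0, 0,-2.2,5,0, 0,-2.2,5,0]'
python3 look.py 4; python3 rel.py 4 .024; python3 - <<'E'
import cv2
w=cv2.imread('pics/wrist4.png')[240:420,80:480]; cv2.imwrite('pics/c4.png',cv2.resize(w,None,fx=2,fy=2,interpolation=cv2.INTER_CUBIC))
E
```

```text
clock: 7.28
tcp_pos: [0.5308, 0.0009, 0.0565]
orientation: [-3.141, -0.001, 2.818]
ft_force: [0.3, 0.2, -3.2]
grip_width: 0.0267
finger_force: 89.3
base top z 0.019352589885401533
plate yaws [-0.3215, -0.3313] width 184.7 mid [510.1  37.7]
board yaws [-0.3206, -0.3196] width 248.4 mid [502.7  11.8]
plate centreline y in jig at its mid 26.90847 yaw err -0.006303698
board line offset from top-cam origin -0.3101835757260609
```

View pics/c4.png

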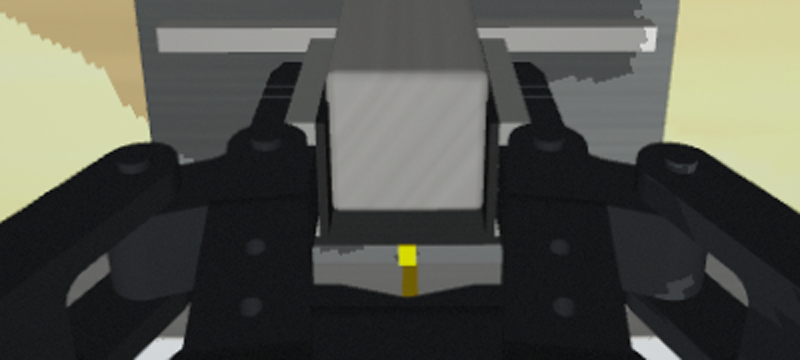

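The marks are already nearly in line: the plate's yellow mark is at crop (407,255) and the fence's is at (409,280). I'll put numbers on that.

```bash
sed -i "s/(hsv\[...,1\]<90)/(hsv[...,1]<60)/" rel.py; cat > marks.py <<'E'
from h import *
import sys
c=dict(np.load('wrist%s.npz'%sys.argv[1])); P=cloud(c)*1000; hsv=cv2.cvtColor(c['frame'],cv2.COLOR_RGB2HSV)
m=cv2.inRange(hsv,(22,170,50),(34,255,255)); m[:330]=0; m[:,:230]=0; m[:,330:]=0
d=np.array([np.cos(.32),-np.sin(.32)]); n=np.array([-d[1],d[0]])
for r in range(330,420,2):
    u=np.nonzero(m[r])[0]
    if len(u)>2:
        q=P[r,u].mean(0); print(r,u.mean().round(1),len(u),'V',hsv[r,u,2].mean().round(),'jig x,y',(d@(q[:2]-[532.9,2.1])).round(1),(n@(q[:2]-[532.9,2.1])).round(1),'z',q[2].round(1))
E
python3 marks.py 4; python3 rel.py 4 .024
```

```text
362 283.5 8 V 123.0 jig x,y 41.2 -0.7 z 44.8
364 283.5 8 V 216.0 jig x,y 41.8 -0.7 z 45.3
366 283.5 8 V 216.0 jig x,y 43.0 -0.7 z 45.3
368 283.5 8 V 216.0 jig x,y 44.6 -0.7 z 44.8
370 283.5 8 V 216.0 jig x,y 45.6 -0.8 z 44.8
372 283.5 8 V 194.0 jig x,y 46.3 -0.8 z 45.3
374 284.5 6 V 110.0 jig x,y 61.8 -0.3 z 28.6
376 284.5 6 V 110.0 jig x,y 61.9 -0.3 z 30.0
378 284.5 6 V 110.0 jig x,y 61.0 -0.3 z 32.5
380 284.0 7 V 110.0 jig x,y 61.1 -0.5 z 33.8
382 284.0 7 V 110.0 jig x,y 60.9 -0.5 z 35.4
384 284.5 8 V 110.0 jig x,y 61.4 -0.3 z 36.3
386 284.5 8 V 110.0 jig x,y 61.3 -0.3 z 37.7
base top z 0.02465734869718547
plate yaws [-0.3196, -0.3458] width 129.9 mid [500.6  12.2]
board yaws [-0.3206, -0.3196] width 248.4 mid [502.7  11.8]
plate centreline y in jig at its mid -0.31237367 yaw err -0.012598753
board line offset from top-cam origin -0.3101835757260609
```

```bash

python3 -m crank '[0,0.3,0.7,-0.003, 0,0.3,1.3,-0.003, 0,0.3,1.3,-0.003, 0,0.3,1.3,-0.003]'
python3 -m crank '[0,0,0.4,0, 0,0,0.7,0, 0,0,0.7,0, 0,0,0.7,0]'
python3 -c "
from h import *
s=ctrl.sense();print(s['ft_force'],s['tcp_pos'])"
```

```text
clock: 7.77
tcp_pos: [0.5312, 0.0016, 0.0555]
orientation: [3.142, -0.0, 2.822]
ft_force: [-0.6, -0.9, -2.9]
grip_width: 0.0268
finger_force: 89.4
clock: 8.1
tcp_pos: [0.5312, 0.0016, 0.0554]
orientation: [-3.141, 0.0, 2.822]
ft_force: [-3.3, -1.4, 4.9]
grip_width: 0.027
finger_force: 90.2
[-3.27837238 -1.43221621  4.93228929] [0.53117    0.00157873 0.05535403]
```

Seated on the bed. Advance to the fence gently.

```bash

python3 -m crank '[-2,0,0,0, -4,0,0,0, -6,0,0,0, -8,0,0,0, -10,0,0,0]'
python3 -m crank '[-1,0,0,0, -2,0,0,0, -3,0,0,0, -3.5,0,0,0, -3.5,0,0,0]'
python3 -m crank '[-1,0,0,0, -2,0,0,0, -3,0,0,0, -4,0,0,0, -4,0,0,0]'
python3 look.py 5; python3 marks.py 5
```

```text
clock: 8.52
tcp_pos: [0.5389, -0.0, 0.0554]
orientation: [3.142, -0.003, 2.823]
ft_force: [-7.2, 0.8, 7.8]
grip_width: 0.0272
finger_force: 90.8
clock: 8.93
tcp_pos: [0.5423, -0.0009, 0.0554]
orientation: [3.141, -0.003, 2.824]
ft_force: [-6.4, 2.2, 6.9]
grip_width: 0.0265
finger_force: 90.7
clock: 9.35
tcp_pos: [0.5462, -0.0021, 0.0554]
orientation: [3.141, -0.003, 2.824]
ft_force: [-6.0, 1.5, 7.2]
grip_width: 0.0265
finger_force: 90.7
362 283.5 8 V 105.0 jig x,y 56.4 1.0 z 43.5
364 283.5 8 V 217.0 jig x,y 57.1 1.0 z 44.1
366 283.5 8 V 217.0 jig x,y 58.2 1.0 z 44.0
368 283.5 8 V 216.0 jig x,y 59.5 1.0 z 43.9
370 283.5 8 V 217.0 jig x,y 60.8 1.0 z 43.7
372 282.0 11 V 150.0 jig x,y 61.4 0.3 z 44.2
374 280.5 8 V 111.0 jig x,y 61.6 -0.4 z 45.4
376 280.5 8 V 111.0 jig x,y 61.6 -0.3 z 46.6
378 280.5 8 V 111.0 jig x,y 61.2 -0.3 z 48.4
380 280.5 8 V 111.0 jig x,y 61.5 -0.3 z 49.3
382 280.5 8 V 111.0 jig x,y 61.4 -0.3 z 50.7
384 280.5 8 V 193.0 jig x,y 61.4 -0.3 z 51.9
386 280.5 8 V 143.0 jig x,y 61.7 -0.3 z 52.8
388 281.0 7 V 109.0 jig x,y 5.0 0.2 z 116.3
```

The plate mark is 1.35 mm to the +y side of the fence mark. I'll back off slightly, shift across, then look again.

```bash

python3 -m crank '[2,-0.5,-0.3,0, 4,-1.3,-0.3,0, 4,-2,-0.3,0, 4,-2,-0.3,0, 4,-2,-0.3,0]' 
python3 -m crank '[-1,0,0,0, -2,0,0,0, -3,0,0,0, -3,0,0,0]'
python3 look.py 6; python3 marks.py 6 | awk 'NR%2==0'
```

```text
clock: 9.92
tcp_pos: [0.5442, -0.0041, 0.0554]
orientation: [3.14, 0.001, 2.822]
ft_force: [0.7, 2.2, -0.4]
grip_width: 0.0267
finger_force: 89.9
clock: 10.25
tcp_pos: [0.5451, -0.0047, 0.0554]
orientation: [-3.141, -0.002, 2.823]
ft_force: [-3.2, 2.0, 4.8]
grip_width: 0.027
finger_force: 90.6
364 283.5 8 V 217.0 jig x,y 56.8 -1.8 z 44.1
368 283.5 8 V 217.0 jig x,y 59.2 -1.8 z 44.0
372 285.0 11 V 164.0 jig x,y 61.6 -1.1 z 43.8
376 286.5 8 V 110.0 jig x,y 46.8 -0.7 z 63.6
380 286.5 8 V 110.0 jig x,y 46.4 -0.7 z 66.4
384 287.0 9 V 154.0 jig x,y 61.6 -0.3 z 51.5
388 284.5 4 V 104.0 jig x,y 4.4 -1.7 z 116.7
```

```bash

python3 -m crank '[3,0,-0.5,0, 3,0.7,-1.5,0, 3,1.4,-1.5,0, 3,1.4,-1.5,0]' 
python3 -m crank '[0,0,0.5,0, 0,0,1.2,0, -1,0,1.2,0, -2,0,1.2,0, -2,0,1.2,0]'
python3 look.py 7; python3 marks.py 7 | awk 'NR%2==0'
```

```text
clock: 10.73
tcp_pos: [0.5435, -0.0042, 0.056]
orientation: [-3.14, -0.001, 2.821]
ft_force: [-0.6, -0.8, -3.8]
grip_width: 0.027
finger_force: 89.3
clock: 11.15
tcp_pos: [0.5457, -0.0039, 0.0554]
orientation: [3.142, -0.0, 2.822]
ft_force: [-1.6, -0.4, 0.1]
grip_width: 0.0268
finger_force: 89.7
364 283.0 9 V 212.0 jig x,y 57.4 -1.1 z 44.0
368 283.5 8 V 216.0 jig x,y 59.8 -0.9 z 43.7
372 284.0 9 V 121.0 jig x,y 61.8 -0.7 z 44.1
376 284.5 8 V 110.0 jig x,y 61.9 -0.5 z 46.6
380 284.5 8 V 110.0 jig x,y 61.2 -0.5 z 49.9
384 285.0 7 V 179.0 jig x,y 61.5 -0.2 z 52.2
388 284.0 7 V 115.0 jig x,y 4.8 -0.9 z 116.4
```

```bash

python3 -m crank '[-2,0.2,0,0, -4,0.3,0,0, -5.5,0.3,0,0, -7,0.3,0,0, -8,0.3,0,0]' 
python3 look.py 8; python3 marks.py 8 | awk 'NR%2==0'
```

```text
clock: 11.72
tcp_pos: [0.5483, -0.0047, 0.0558]
orientation: [-3.138, -0.01, 2.822]
ft_force: [-13.4, 1.7, 12.3]
grip_width: 0.0269
finger_force: 91.3
364 283.5 8 V 216.0 jig x,y 60.3 -0.9 z 43.6
368 283.5 8 V 216.0 jig x,y 62.5 -0.9 z 43.7
372 284.5 8 V 111.0 jig x,y 64.1 -0.4 z 44.4
376 284.5 8 V 109.0 jig x,y 64.5 -0.4 z 46.6
380 284.5 8 V 109.0 jig x,y 63.8 -0.4 z 50.0
384 285.0 7 V 172.0 jig x,y 64.6 -0.2 z 51.6
388 284.0 7 V 115.0 jig x,y 8.2 -0.7 z 116.8
```

```bash

python3 -m crank '[-1,0,-0.3,0, -2.5,0,-0.5,0, -4,0,-0.5,0, -5.5,0,-0.5,0, -7,0,-0.5,0]' 
python3 look.py 9; python3 marks.py 9 | awk 'NR%2==0'
```

```text
clock: 12.28
tcp_pos: [0.5526, -0.0062, 0.056]
orientation: [-3.137, -0.014, 2.823]
ft_force: [-17.2, 1.6, 14.5]
grip_width: 0.0271
finger_force: 91.5
364 283.5 8 V 217.0 jig x,y 64.7 -0.9 z 44.0
368 283.5 8 V 214.0 jig x,y 66.8 -0.9 z 44.1
372 284.5 8 V 111.0 jig x,y 69.0 -0.4 z 44.1
376 284.5 8 V 109.0 jig x,y 69.0 -0.4 z 46.8
380 284.5 8 V 109.0 jig x,y 68.6 -0.4 z 49.9
384 285.0 7 V 167.0 jig x,y 69.0 -0.2 z 51.9
388 284.0 7 V 116.0 jig x,y 13.2 -0.6 z 117.1
```

```bash

python3 -m crank '[-1.5,0,-0.3,0, -3,0,-0.6,0, -4.5,0,-0.6,0, -6,0,-0.6,0, -6,0,-0.6,0]' 
python3 look.py 10; python3 marks.py 10 | awk 'NR%2==0'
python3 - <<'E'
from h import *
c=dict(np.load('wrist10.npz'));P=cloud(c)*1000; hsv=cv2.cvtColor(c['frame'],cv2.COLOR_RGB2HSV)
d=np.array([np.cos(.32),-np.sin(.32)]); n=np.array([-d[1],d[0]]); q=P[...,:2]-[532.9,2.1]; X=q@d;Y=q@n;Z=P[...,2]
k=(Z>20)&(Z<27)&(hsv[...,1]<60)&(np.abs(Y)<63)&(X>-60)&(X<40)
A=np.c_[X[k],Y[k],np.ones(k.sum())]; print('plate plane (slope x,y)',np.linalg.lstsq(A,Z[k],rcond=None)[0],k.sum())
E
```

```text
clock: 12.85
tcp_pos: [0.5567, -0.0075, 0.0562]
orientation: [-3.137, -0.018, 2.823]
ft_force: [-18.2, 2.6, 13.6]
grip_width: 0.0273
finger_force: 91.6
364 283.5 8 V 216.0 jig x,y 68.9 -0.9 z 43.7
368 283.5 8 V 216.0 jig x,y 71.4 -0.9 z 43.5
372 284.5 8 V 111.0 jig x,y 72.6 -0.4 z 44.7
376 284.5 8 V 109.0 jig x,y 72.7 -0.4 z 47.2
380 284.5 8 V 109.0 jig x,y 72.7 -0.4 z 49.9
384 284.5 8 V 150.0 jig x,y 73.4 -0.4 z 51.6
388 284.0 7 V 115.0 jig x,y 17.6 -0.5 z 117.1
plate plane (slope x,y) [-1.47734368e-02 -1.83198963e-03  2.46169641e+01] 27898
```

```bash
cat > slope.py <<'E'
from h import *
import sys
for i in sys.argv[1:]:
    c=dict(np.load(f'wrist{i}.npz'));P=cloud(c)*1000; hsv=cv2.cvtColor(c['frame'],cv2.COLOR_RGB2HSV)
    d=np.array([np.cos(.32),-np.sin(.32)]); n=np.array([-d[1],d[0]]); q=P[...,:2]-[532.9,2.1]; X=q@d;Y=q@n;Z=P[...,2]
    k=(Z>20)&(Z<26)&(hsv[...,1]<60)&(hsv[...,2]<130)&(np.abs(Y)<63)&(X<40)
    b=(np.abs(Z-18)<5)&(hsv[...,1]>60)&(np.abs(Y)<115)&(np.abs(Y)>70)&(X>-90)&(X<40)
    o=[np.linalg.lstsq(np.c_[X[m],Y[m],np.ones(m.sum())],Z[m],rcond=None)[0].round(4) for m in (k,b)]
    print(i,'plate',o[0],'bed',o[1])
E
python3 slope.py 3 7 8 9 10
```

```text
3 plate [-7.30000e-02  3.70000e-03  2.10372e+01] bed [-3.00000e-04  0.00000e+00  1.83123e+01]
7 plate [ 5.00000e-04 -9.00000e-04  2.34177e+01] bed [-4.00000e-04 -1.00000e-04  1.83095e+01]
8 plate [-6.90000e-03 -1.30000e-03  2.38817e+01] bed [-2.0000e-04 -1.0000e-04  1.8322e+01]
9 plate [-1.10000e-02 -1.50000e-03  2.42246e+01] bed [-2.00000e-04 -1.00000e-04  1.83243e+01]
10 plate [-1.37000e-02 -1.70000e-03  2.45541e+01] bed [-4.00000e-04 -1.00000e-04  1.83121e+01]
```

```bash

python3 -m crank '[-0.5,0,0.5,0, -1,0,1,0, -1.5,0,1.5,0, -1.5,0,1.5,0]' 
python3 look.py 11; python3 marks.py 11 | awk 'NR%3==0'; python3 slope.py 11
```

```text
clock: 13.33
tcp_pos: [0.5566, -0.0075, 0.0561]
orientation: [-3.135, -0.019, 2.823]
ft_force: [-24.7, 1.1, 24.0]
grip_width: 0.0268
finger_force: 93.0
366 283.5 8 V 216.0 jig x,y 69.5 -0.9 z 44.1
372 284.5 8 V 111.0 jig x,y 72.7 -0.4 z 44.4
378 284.5 8 V 109.0 jig x,y 72.7 -0.4 z 48.3
384 284.5 8 V 170.0 jig x,y 73.2 -0.4 z 51.5
11 plate [-1.3300e-02 -2.0000e-03  2.4478e+01] bed [-4.00000e-04 -1.00000e-04  1.83177e+01]
```

Friction on the bed makes the compliant tool pitch the plate nose-down by about 0.8°. I'll push on to about 15 mm, then ease the command back. Bed friction should hold the fence while the side load drops and the plate levels.

```bash

python3 -m crank '[-1.5,0,-0.5,0, -3,0,-0.7,0, -4.5,0,-0.7,0, -5.5,0,-0.7,0, -5.5,0,-0.7,0]' 
python3 look.py 12; python3 marks.py 12 | awk 'NR%4==0'; python3 slope.py 12
python3 -m crank '[0.7,0,0,0, 1.4,0,0.3,0, 2.1,0,0.5,0, 2.8,0,0.7,0, 2.8,0,0.7,0]' 
python3 look.py 13; python3 marks.py 13 | awk 'NR%4==0'; python3 slope.py 13
```

```text
clock: 13.9
tcp_pos: [0.5606, -0.0088, 0.0563]
orientation: [-3.135, -0.022, 2.823]
ft_force: [-25.4, 2.1, 23.3]
grip_width: 0.0269
finger_force: 92.8
368 283.5 8 V 216.0 jig x,y 74.9 -0.9 z 44.0
376 284.5 8 V 109.0 jig x,y 76.8 -0.4 z 47.1
384 284.5 8 V 163.0 jig x,y 77.2 -0.4 z 51.7
12 plate [-1.47000e-02 -2.00000e-03  2.47789e+01] bed [-2.00000e-04 -1.00000e-04  1.83306e+01]
clock: 14.47
tcp_pos: [0.5603, -0.0087, 0.056]
orientation: [-3.136, -0.017, 2.823]
ft_force: [-22.2, 2.0, 21.9]
grip_width: 0.0269
finger_force: 92.6
368 283.5 8 V 216.0 jig x,y 74.6 -0.9 z 44.0
376 284.5 8 V 109.0 jig x,y 76.9 -0.4 z 46.7
384 284.5 8 V 172.0 jig x,y 76.7 -0.4 z 51.9
13 plate [-1.13000e-02 -1.70000e-03  2.43778e+01] bed [-2.00000e-04 -1.00000e-04  1.83289e+01]
```

```bash

python3 -m crank '[1,0,0.2,0, 2,0,0.4,0, 3,0,0.6,0, 4,0,0.8,0, 4,0,0.8,0]' 
python3 look.py 14; python3 marks.py 14 | awk 'NR%4==0'; python3 slope.py 14
python3 -m crank '[1,0,0.1,0, 2,0,0.2,0, 3,0,0.2,0, 3,0,0.2,0]' 
python3 look.py 15; python3 marks.py 15 | awk 'NR%4==0'; python3 slope.py 15
```

```text
clock: 15.03
tcp_pos: [0.5599, -0.0085, 0.0556]
orientation: [-3.137, -0.01, 2.822]
ft_force: [-16.5, 0.3, 18.7]
grip_width: 0.0269
finger_force: 92.2
368 283.0 9 V 211.0 jig x,y 74.1 -1.1 z 44.2
376 284.5 8 V 109.0 jig x,y 76.7 -0.4 z 46.4
384 285.0 9 V 184.0 jig x,y 76.4 -0.2 z 51.9
14 plate [-4.20000e-03 -1.30000e-03  2.38159e+01] bed [-2.00000e-04 -1.00000e-04  1.83224e+01]
clock: 15.52
tcp_pos: [0.5597, -0.0085, 0.0554]
orientation: [-3.139, -0.005, 2.822]
ft_force: [-11.1, -1.1, 13.4]
grip_width: 0.0266
finger_force: 91.5
368 283.5 8 V 216.0 jig x,y 74.1 -0.9 z 44.0
376 284.5 8 V 111.0 jig x,y 76.2 -0.4 z 46.8
384 285.0 9 V 189.0 jig x,y 76.6 -0.2 z 51.5
15 plate [ 7.00000e-04 -1.00000e-03  2.34758e+01] bed [-3.00000e-04 -1.00000e-04  1.83208e+01]
```

The plate is flat again, the fence is at about 15 mm, and the wrist force matches the springs. Hold steady.

```bash
H='[0,0,0,0, 0,0,0,0, 0,0,0,0, 0,0,0,0, 0,0,0,0]'
python3 -m crank '[0,0,0,0, 0,0,0,0, 0,0,0,0, 0,0,0,0, 0,0,0,0]' >/dev/null
python3 -m crank '[0,0,0,0, 0,0,0,0, 0,0,0,0, 0,0,0,0, 0,0,0,0]' >/dev/null
python3 -m crank '[0,0,0,0, 0,0,0,0, 0,0,0,0, 0,0,0,0, 0,0,0,0]' >/dev/null
python3 -m crank '[0,0,0,0, 0,0,0,0, 0,0,0,0, 0,0,0,0, 0,0,0,0]'
python3 look.py 16; python3 marks.py 16 | awk 'NR%4==0'; python3 slope.py 16
python3 - <<'E'
import cv2,numpy as np
a=cv2.imread('pics/top16.png')[105:225,235:395]; b=cv2.imread('pics/side16.png')[140:230,190:310]
f=lambda i:cv2.resize(i,(400,300),interpolation=cv2.INTER_CUBIC)
cv2.imwrite('pics/c16.png',np.hstack([f(a),f(b)]))
E
```

```text
clock: 17.33
tcp_pos: [0.5597, -0.0085, 0.0554]
orientation: [-3.139, -0.005, 2.822]
ft_force: [-11.8, -1.0, 14.3]
grip_width: 0.0266
finger_force: 91.6
368 283.5 8 V 216.0 jig x,y 73.9 -0.9 z 44.3
376 284.5 8 V 111.0 jig x,y 76.4 -0.4 z 46.6
384 285.0 9 V 189.0 jig x,y 76.4 -0.2 z 51.6
16 plate [ 5.00000e-04 -1.00000e-03  2.34759e+01] bed [-3.0000e-04 -1.0000e-04  1.8324e+01]
```

View pics/c16.png

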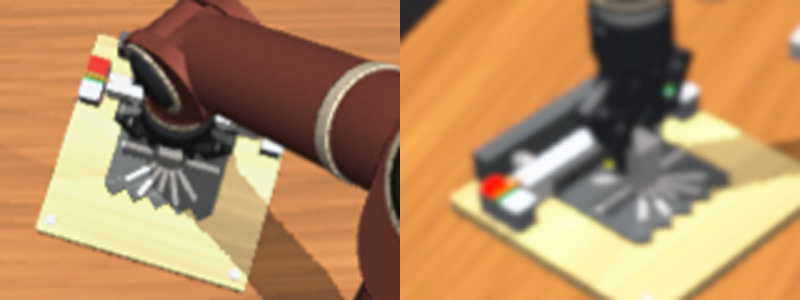

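The top tile shows the orange pointer inside the green band at about (97,75), with the plate flat on the bed. The side tile agrees, near (520,188). I'll hold a bit longer, then hand in.

```bash
python3 -m crank '[0,0,0,0, 0,0,0,0, 0,0,0,0, 0,0,0,0, 0,0,0,0]' >/dev/null
python3 -m crank '[0,0,0,0, 0,0,0,0, 0,0,0,0, 0,0,0,0, 0,0,0,0]' >/dev/null
python3 -m crank '[0,0,0,0, 0,0,0,0, 0,0,0,0, 0,0,0,0, 0,0,0,0]' >/dev/null
python3 -m crank '[0,0,0,0, 0,0,0,0, 0,0,0,0, 0,0,0,0, 0,0,0,0]' >/dev/null
python3 -m crank '[0,0,0,0, 0,0,0,0, 0,0,0,0, 0,0,0,0, 0,0,0,0]' >/dev/null
python3 -m crank '[0,0,0,0, 0,0,0,0, 0,0,0,0, 0,0,0,0, 0,0,0,0]'
python3 look.py 17; python3 marks.py 17 | awk 'NR%4==0'
python3 -c "
from rig import ctrl
print(ctrl.finish_job())"
```

```text
clock: 19.98
tcp_pos: [0.5597, -0.0085, 0.0554]
orientation: [-3.139, -0.005, 2.822]
ft_force: [-11.4, -1.7, 14.6]
grip_width: 0.0266
finger_force: 91.6
368 283.5 8 V 216.0 jig x,y 59.5 -0.8 z 61.7
376 284.5 8 V 110.0 jig x,y 76.3 -0.4 z 46.7
384 285.0 9 V 189.0 jig x,y 76.3 -0.2 z 51.9
the job is handed in; nothing more can be done
None
```

The job is handed in at about 20 s: the plate lies flat on the jig, still gripped and held against the fence for over 4 s, with the fence about 15 mm back, the pointers in the green and the yellow marks in line to about 0.5 mm.

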